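# Reset the curing box under its push-latch flap

## Robot

A 6-joint arm with a two-finger parallel gripper is mounted at the origin on the work surface. World frame = base frame: x ahead of the robot, y to its left, z up, the work surface at z = 0. Lengths are in mm, angles in rad, forces in N, time in s.
With the tool pointing down it reaches from about 325 to 775 mm from the base axis. Payload 5.5 kg.
Tool frame: the origin (TCP) lies midway between the tips of the shut fingers; the grasp point (between the pads) lies 19 mm behind it; z points along the fingers, x is the direction in which the jaws open and shut, and the axes are right-handed (so a half turn about z gives the same grasp; the last joint's range is limited). The gripper opens to 88 mm and grips with 3 to 60 N. Pads are 20 mm wide; open, the fingers measure 115 mm over their backs; the gripper's body (75 mm by 178 mm) begins 61 mm behind the grasp point.
Start: joints at [-1.159, 0.091, 1.231, -0, 1.82, -0.057], TCP at [271.092, -535.281, 222.631] pointing down, gripper open.
Joint ranges: [-2.87, 2.87], [-0.86, 2.18], [0.17, 2.46], [-1.51, 4.65], [0.06, 2.69], [-2.65, 2.65]. Speed limits (rad/s): [2.57, 2.57, 3.01, 3.14, 3.14, 3.14].

## Interface

Orientations are given as a unit quaternion [x, y, z, w].
In Python, from cell import env, viewer gives the robot as it stands. The module is installed in compiled form; this text tells all that it offers.
- The arm moves only by the tool play_rows, never from a script. Its argument "commands" is a list of rows, each a list of 7 numbers: the finger opening in m, from 0 to 0.0878, then the shift along the tool's x, y, z in m, then the turn, a rotation vector about the tool's x, y, z in degrees. A call has 1 to 8 rows; each row shifts and turns the pose as measured when the row begins, along the tool's axes as they then stand; what a row does not reach is not made up. A row lasts 1/10 s, in which the tool goes at most 50 mm and 8.59 degrees, less where a joint would pass 70% of its speed; a pose out of reach is approached as far as the arm can. A call is refused whole if a number of a shift passes 0.05 or a number of a turn 8.59, either way. A call with a gripper value outside its range is refused whole. The fingers move at their own pace and stop on an object; "squeeze" is the grip in N (left out, the last holds). Time passes only in rows, so rows that do not move let the fingers close. It gives the time, the measured TCP pose, the force and the opening at its end, in the units of the state.
- env.get_state(): the state, without advancing time (a new reading comes with each control period).
- viewer.read_camera(name): name is "scene" or "top" or "wrist"; returns a dict with "pixels" (384x512x3 uint8, red, green, blue), "vfov" (degrees; the focal length in pixels is half the picture's height over the tangent of half this angle, whatever the lens; pixels are square), "cx", "cy" (the principal point, pixels), "D" ([k1, k2, p1, p2, k3] as OpenCV has them; the pictures are not rectified), "rvec" (rotation vector, rad) and "tvec" (3), from world to camera coordinates, as OpenCV has them. Camera axes: x right, y down, z forward; pixel columns grow to the right and rows downward; lengths in mm; the calibration is good to about 2 mm. A picture is of the moment at which its call begins. There is no depth.
- env.finish_job(): hands the job in, once; it reports no verdict.
The state is a dict: "time_s": time; "joints": joint angles; "qd": joint speeds; "tau": joint torques, N m; "eef_pos": TCP position; "orientation": TCP orientation; "force": force on the tool from outside, world axes, zero at the start; "torque": the same for the moment, N m; "finger_gap": opening from 0.0 (shut) to 1.0 (fully open).
Only numpy, scipy, OpenCV 4.12 (cv2) and the standard library are available. Lean on these libraries where they do the work, as an engineer would, in place of code of your own. Each camera call takes 0.05 s, during which the arm holds its last target. There are 200 camera calls.

## Task

Reset the little white curing box: press its orange flap near the free edge and let go so that it pops wide open, press the red button under it all the way down, then press the flap down again until it latches and stays shut. Do it all by touch with the fingertips: lift nothing, and leave the other things on the counter where they are.

Things in the scene. Friction and masses are not known exactly. Their poses are not given: they have to be found in the camera images.
- box: White curing box screwed to the counter, 160 (x) x 120 (y) x 70 mm high, open on top. Origin: centre of its underside; its x axis points from the flap's free edge towards the hinge, z up. Opening under the flap 114 x 102 mm; walls 28 mm thick at the front (-x), 18 mm at the back, 9 mm at the sides.
- flap (a joint): Angle (rad) of the orange flap: 0 = latched shut, level; sprung to a stop at 1.2 (wide open). Push-push latch: press it inward past -0.09 (stop at -0.10, 8.5 mm at the press point, 2 to 5 N) and let go: it swings open by itself in about 2.5 s. To shut, push it down to that same inward stop and let go: it returns to 0 and stays. A shorter press changes nothing.
- flap_press (a point): On the outer (top) face of the flap, on a grey thumb pad at mid-width, 85 mm from the hinge axis, 25 mm from the free edge; moves with the flap; z axis = outward normal. Flap: 110 mm hinge to free edge, 92 mm wide, 6 mm thick, hinge axis half-way through it; this point is 4 mm above that mid-plane. Latched it is 87 mm above the counter.
- flap_hinge (a point): Middle of the flap's hinge axis: 62 mm along +x of the box from its origin, 83 mm above the counter. The axis runs along the box's y; shut, the flap extends from it to -x of the box. Wide open, the free edge stands 102 mm above the hinge and 40 mm to -x of it.
- reset_button (a joint): Travel (m) of the red button: 0 = up, 0.006 = fully down (5 N); it springs back.
- reset_button_top (a point): Centre of the top of the red round button, 26 mm across, inside the box, 87 mm to -x of the hinge axis; its top is 62 mm above the counter, 8 mm below the box's rim. Reached from above when the flap is wide open; pressed straight down.
- bottle: Squat amber glass bottle with black cap, 56 mm across, 71 mm tall, standing beside the box; origin at the centre of its underside. Leave alone.
- mirror: Chrome mouth mirror 170 mm long, lying flat beside the box; origin near the middle of its handle. Leave alone.
- mathieu: Steel Mathieu needle holder, 140 mm long, lying flat in front of the box; origin near its middle. Leave alone.
- case0: Lowest of three stacked teal bracket cases, each 80 x 64 x 22 mm; origin at the centre of its underside. Leave alone.
- case1: Middle teal case. Leave alone.
- case2: Top teal case. Leave alone.
- pusher_mount: Band pusher mount screwed to the left of the counter, 120 x 90 x 112 mm, with a lever and black ball rising to 190 mm; origin at the centre of its underside. Leave alone.

How it is judged:
By the outcome, as a careful person would: the job done as asked, in the order asked, and still so for the second after the job is handed in, with the robot touching nothing.
It also fails if it takes over 51 s, if anything falls off the work surface, if the arm or the gripper's body presses on something with over 40 N, if the wrist force passes 120 N, or if a joint passes its speed limit or range.

## Working session

There is one attempt and no reset: what is moved stays moved. The work goes in short steps, Python scripts to look and compute and a tool call to move; the robot and the scene stay as the last step left them, time stands still between calls to the robot, and variables do not carry over. Pictures are saved under pics/ and viewed, about 8 in all and at most 12, crops included, and the job is handed in when it is done.

Besides the shell and the picture viewer there is one more tool, called as a command line: name --pt "numbers of a row" for each row, then --argument value for the rest. play_rows: Moves the arm, as the interface text tells. Its arguments: {"type":"object","properties":{"commands":{"type":"array","items":{"type":"array","items":{"type":"number"}}},"squeeze":{"type":"number"}},"required":["commands"]}

```bash
mkdir -p pics
cat > h.py <<'E'
import numpy as np, cv2
from cell import env, viewer
from scipy.spatial.transform import Rotation as R
def cam(n):
    c=viewer.read_camera(n); h,w=c["pixels"].shape[:2]
    f=h/2/np.tan(np.radians(c["vfov"])/2)
    c["K"]=np.array([[f,0,c["cx"]],[0,f,c["cy"]],[0,0,1.]]); c["D"]=np.array(c["D"],float)
    c["rvec"]=np.array(c["rvec"],float); c["tvec"]=np.array(c["tvec"],float); return c
def save(c,name,crop=None,s=1):
    p=c["pixels"]
    if crop: p=p[crop[1]:crop[3],crop[0]:crop[2]]
    cv2.imwrite(f"pics/{name}.png",cv2.resize(p[:,:,::-1],None,fx=s,fy=s,interpolation=cv2.INTER_CUBIC))
def ray(c,uv,z):
    n=cv2.undistortPoints(np.array([[uv]],float),c["K"],c["D"])[0,0]
    M=cv2.Rodrigues(c["rvec"])[0]; o=-M.T@c["tvec"].ravel(); d=M.T@np.array([*n,1])
    return o+d*(z-o[2])/d[2]
def proj(c,P): return cv2.projectPoints(np.array(P,float).reshape(-1,3),c["rvec"],c["tvec"],c["K"],c["D"])[0][:,0]
E
python3 - <<'E'
from h import *
import pickle
cs=[]
for n in("top","scene"):
    c=cam(n);pickle.dump(c,open(n+".pkl","wb"));cs.append(c["pixels"][:,:,::-1])
    print(n,c["vfov"],c["D"],-cv2.Rodrigues(c["rvec"])[0].T@c["tvec"].ravel())
cv2.imwrite("pics/a.png",cv2.resize(cs[0],(800,600)));cv2.imwrite("pics/b.png",cv2.resize(cs[1],(800,600)))
s=env.get_state();print(s)
E
```

```text
top 49.390898016182405 [-0.026086  0.        0.        0.        0.      ] [ 369.30517418   -4.15165669 1397.0034444 ]
scene 47.37746384739949 [-0.01535772  0.          0.          0.          0.        ] [1550.37952391  298.43783713  844.0964891 ]
{'time_s': 0.1, 'joints': array([-1.15872020e+00,  9.17798546e-02,  1.23176865e+00, -2.66691628e-06,
        1.81981037e+00, -5.67258861e-02]), 'qd': array([-0.0017547 , -0.00203857, -0.00079432, -0.00090277,  0.00166144,
        0.00081119]), 'tau': array([ 2.44749041e-03, -4.47856164e+01, -4.07570100e+01,  7.01408624e-02,
        2.83741899e-02, -1.01062649e-04]), 'eef_pos': array([ 270.96513886, -535.02420258,  221.62038892]), 'orientation': array([ 8.52002395e-01, -5.23537143e-01, -7.25724696e-04, -5.03192399e-04]), 'force': array([ 0.41079353, -0.356317  , -1.11902225]), 'torque': array([ 0.05310432,  0.03590747, -0.0287124 ]), 'finger_gap': 1.0011759976385959}
```

View pics/a.png

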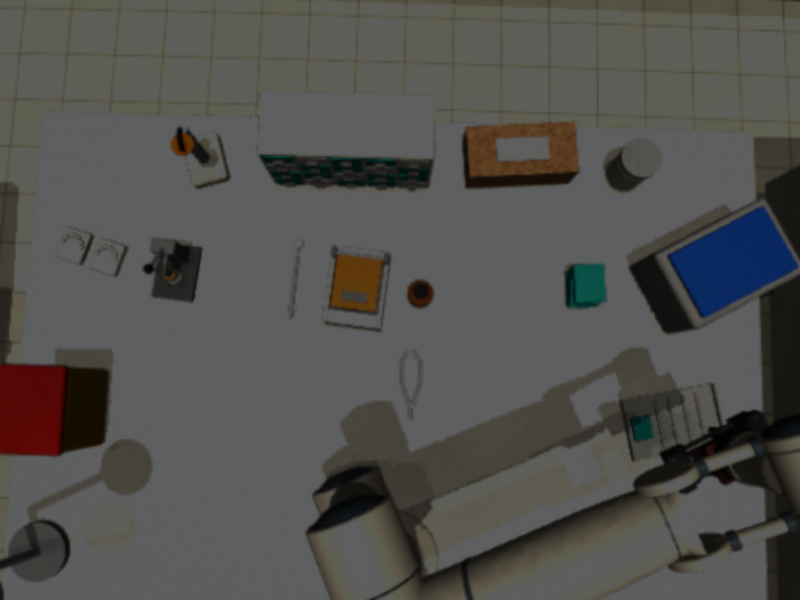

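View pics/b.png

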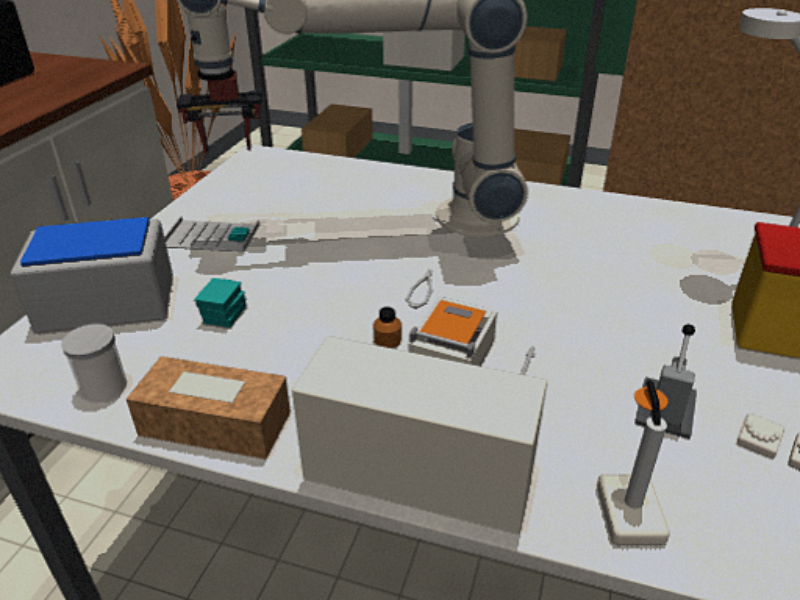

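The top view shows the box at about (358,288) of the 800x600 picture: hinge on the far side, grey pad at (355,297), bottle at (420,293), mirror at (295,280) and needle holder at (411,383). Next I'll fit the flap and pad outlines.

Run:
```python
from h import *
import pickle
c=pickle.load(open("top.pkl","rb"));p=c["pixels"].astype(int)
sub=np.zeros(p.shape[:2],bool);sub[155:210,205:252]=1
m=((p[:,:,0]-p[:,:,2]>50)&sub).astype(np.uint8)
m=cv2.morphologyEx(m,cv2.MORPH_CLOSE,np.ones((3,3)))
cnt=max(cv2.findContours(m,0,1)[0],key=cv2.contourArea)
W=np.array([ray(c,q[0],86)[:2] for q in cnt],np.float32)
r=cv2.minAreaRect(W);print(r,cv2.boxPoints(r))
# grey pad
ys,xs=np.where((p.max(2)-p.min(2)<25)&sub)
mm=np.zeros_like(m)
f=cv2.drawContours(np.zeros_like(m),[cv2.convexHull(cnt)],-1,1,-1)
f=cv2.erode(f,np.ones((3,3)))
g=(f==1)&(p[:,:,0]-p[:,:,2]<=50)
ys,xs=np.where(g);print(len(xs),ray(c,(xs.mean(),ys.mean()),87))
s=env.get_state();print(R.from_quat(s["orientation"]).as_matrix().round(2))
w=cam("wrist");save(w,"w0")
c2=pickle.load(open("scene.pkl","rb"))
P=[ray(c,(xs.mean(),ys.mean()),87)]+[[*b,86] for b in cv2.boxPoints(r)]
q=proj(c2,P)
im=cv2.resize(c2["pixels"][160:260,230:350][:,:,::-1].copy(),None,fx=6,fy=6)
for u in q: cv2.circle(im,tuple(int(t) for t in (u-[230,160])*6),4,(255,0,0),-1)
cv2.imwrite("pics/c.png",im)
```

```text
((568.3154296875, 76.4712142944336), (90.6111068725586, 106.7760238647461), 84.09944915771484) [[510.55276   36.894093]
 [616.76306   25.917301]
 [626.0781   116.04834 ]
 [519.8678   127.02513 ]]
110 [540.05780572  79.32130541  87.        ]
[[ 0.45 -0.89 -0.  ]
 [-0.89 -0.45  0.  ]
 [-0.   -0.   -1.  ]]
```

View pics/c.png

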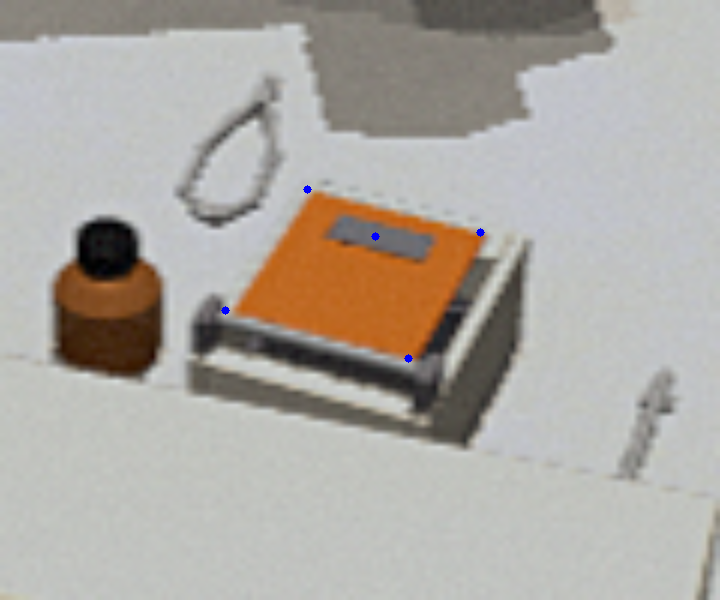

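Overlaying the fit on the scene view, the corners and pad agree within about 2 mm. That puts the pad at (540,79), the hinge at (624.6,70.7), the box yaw at -5.9°, and the button at about (538,79.6). I'll turn the tool so its x axis lies along the box's y, and shut the fingers.

play_rows --pt "0 0 0 0 0 0 8.2" --pt "0 0 0 0 0 0 8.2" --pt "0 0 0 0 0 0 8.2" --pt "0 0 0 0 0 0 8.1" --pt "0 0 0 0 0 0 0" --squeeze 20

```text
time_s: 0.65
eef_pos: [270.7, -534.4, 219.3]
orientation: [-0.662, 0.749, 0.003, 0.001]
force: [-0.4, 0.0, 0.6]
finger_gap: 0.583
```

```bash
cat >> h.py <<'E'
ang=np.radians(-5.9); BX=np.array([np.cos(ang),np.sin(ang),0]); BY=np.array([-BX[1],BX[0],0]); H=np.array([624.6,70.7,83.])
T=np.column_stack([-BY,-BX,[0,0,-1]])
def to(target,tilt=0):
    s=env.get_state(); Rm=R.from_quat(s["orientation"])
    print("t",round(s["time_s"],2),"pos",s["eef_pos"].round(1),"F",s["force"].round(1),"gap",round(s["finger_gap"],3),"j",s["joints"].round(2))
    rv=(Rm.inv()*R.from_matrix(T)*R.from_euler('x',tilt,degrees=True)).as_rotvec(degrees=True)
    print("tool shift m",(Rm.inv().apply(np.array(target)-s["eef_pos"])/1000).round(4),"turn",rv.round(2))
    d=s["eef_pos"]-H; print("box-rel hinge x,y,z",(d@BX).round(1),(d@BY).round(1),d[2].round(1))
E
python3 -c "
from h import *
to([540,79.3,200])"
```

```text
t 0.65 pos [ 270.7 -534.4  219.3] F [-0.4  0.   0.6] gap 0.583 j [-1.16  0.09  1.23  0.    1.82  0.54]
tool shift m [-0.642  -0.192   0.0219] turn [ 0.17  0.29 -1.15]
box-rel hinge x,y,z -289.8 -638.3 136.3
```

play_rows --pt "0 -0.045 -0.013 0 0 0 -1.2" --pt "0 -0.045 -0.013 0 0 0 0" --pt "0 -0.045 -0.013 0 0 0 0" --pt "0 -0.045 -0.013 0 0 0 0" --pt "0 -0.045 -0.013 0 0 0 0" --pt "0 -0.045 -0.013 0 0 0 0" --pt "0 -0.045 -0.013 0 0 0 0" --pt "0 -0.045 -0.013 0 0 0 0"

```text
time_s: 1.45
eef_pos: [408.0, -177.3, 216.3]
orientation: [-0.679, 0.734, 0.006, 0.002]
force: [0.6, -0.2, 0.2]
finger_gap: 0.005
```

```bash
python3 -c "
from h import *
to([540,79.3,150])"
```

```text
t 1.45 pos [ 408.  -177.3  216.3] F [ 0.6 -0.2  0.2] gap 0.005 j [-0.49 -0.32  1.62  0.01  1.85  1.16]
tool shift m [-0.2653 -0.1123  0.0683] turn [0.38 0.59 1.48]
box-rel hinge x,y,z -189.9 -268.9 133.3
```

play_rows --pt "0 -0.045 -0.019 0 0.4 0.6 1.5" --pt "0 -0.045 -0.019 0.01 0 0 0" --pt "0 -0.045 -0.019 0.01 0 0 0" --pt "0 -0.045 -0.019 0.015 0 0 0" --pt "0 -0.045 -0.019 0.015 0 0 0" --pt "0 -0.04 -0.018 0.015 0 0 0" --pt "0 0 0 0 0 0 0"

```text
time_s: 2.15
eef_pos: [543.4, 84.6, 152.0]
orientation: [-0.683, 0.73, -0.002, 0.001]
force: [-1.0, -1.2, 0.3]
finger_gap: 0.003
```

```bash
python3 -c "
from h import *
to([540,79.3,110])
w=cam('wrist');save(w,'w1');P=H+0*BX
q=proj(w,[H-85*BX+[0,0,4]]+[H-a*BX+b*BY+[0,0,3] for a in(0,110) for b in(-46,46)])
print(q.round())
for n in ('top',):
  c=cam(n);save(c,'t1',(190,130,290,230),6)
im=cv2.imread('pics/w1.png')
[cv2.circle(im,tuple(map(int,u)),4,(255,0,0),-1) for u in q if abs(u).max()<2000]
cv2.imwrite('pics/w1.png',im)"
```

```text
t 2.15 pos [543.4  84.6 152. ] F [-1.  -1.2  0.3] gap 0.003 j [ 0.09 -0.05  1.5  -0.    1.69  1.73]
tool shift m [0.0055 0.0032 0.042 ] turn [-0.27 -0.06  2.05]
box-rel hinge x,y,z -82.2 5.5 69.0
[[266. 208.]
 [337.  94.]
 [205.  89.]
 [323. 239.]
 [206. 235.]]
```

View pics/w1.png

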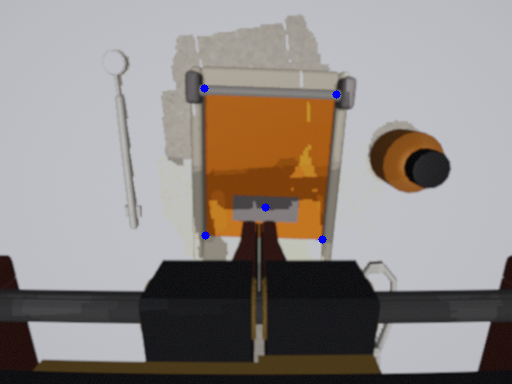

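The wrist view agrees: the predicted pad (266,208) and flap corners land on the real ones. Moving down to just above the pad.

play_rows --pt "0 0.0055 0.003 0.025 0 0 2" --pt "0 0 0 0.022 0 0 0" --pt "0 0 0 0.008 0 0 0" --pt "0 0 0 0 0 0 0"

```text
time_s: 2.65
eef_pos: [541.1, 70.7, 103.5]
orientation: [-0.669, 0.743, -0.007, 0.004]
force: [0.7, 0.9, -0.4]
finger_gap: 0.006
```

```bash
python3 -c "
from h import *
to([540,79.3,92])"
```

```text
t 2.65 pos [541.1  70.7 103.5] F [ 0.7  0.9 -0.4] gap 0.006 j [ 0.07 -0.06  1.59 -0.01  1.59  1.75]
tool shift m [-0.0084  0.0022  0.0114] turn [-0.9  -0.17 -0.14]
box-rel hinge x,y,z -83.1 -8.6 20.5
```

play_rows --pt "0 -0.008 0.002 0.005 -0.9 0 0" --pt "0 0 0 0.003 0 0 0" --pt "0 0 0 0 0 0 0"

```text
time_s: 2.95
eef_pos: [541.2, 78.1, 98.7]
orientation: [-0.669, 0.744, -0.002, 0.0]
force: [-0.4, -0.4, 0.6]
finger_gap: 0.006
```

```bash
python3 -c "
from h import *
to([540,79.3,90])"
```

```text
t 2.95 pos [541.2  78.1  98.7] F [-0.4 -0.4  0.6] gap 0.006 j [ 0.08 -0.04  1.59 -0.    1.6   1.76]
tool shift m [-0.001   0.0013  0.0086] turn [-0.21 -0.12 -0.2 ]
box-rel hinge x,y,z -83.7 -1.2 15.7
```

play_rows --pt "0 0 0.001 0.004 0 0 0" --pt "0 0 0 0.003 0 0 0" --pt "0 0 0 0.003 0 0 0" --pt "0 0 0 0.003 0 0 0"

```text
time_s: 3.35
eef_pos: [541.1, 78.6, 86.6]
orientation: [-0.669, 0.743, -0.003, 0.002]
force: [-0.8, -1.7, 0.1]
finger_gap: 0.006
```

play_rows --pt "0 0 0 0.003 0 0 0" --pt "0 0 0 0.003 0 0 0"

```text
time_s: 3.55
eef_pos: [541.1, 78.5, 80.5]
orientation: [-0.669, 0.743, -0.003, 0.002]
force: [-1.0, 0.1, 2.3]
finger_gap: 0.004
```

play_rows --pt "0 0 0 0.002 0 0 0" --pt "0 0 0 0.002 0 0 0"

```text
time_s: 3.75
eef_pos: [541.4, 78.6, 78.4]
orientation: [-0.669, 0.743, -0.004, 0.002]
force: [-7.9, -0.8, 17.7]
finger_gap: 0.003
```

Firm stop at z = 78.4 with 17.7 N. Let go, retreating up and back.

play_rows --pt "0 0 0 -0.02 0 0 0" --pt "0 0 0.02 -0.04 0 0 0" --pt "0 0 0.03 -0.035 0 0 0" --pt "0 0 0.035 -0.02 0 0 0" --pt "0 0 0.035 0 0 0 0" --pt "0 0 0 0 5 0 0" --pt "0 0 0 0 5 0 0" --pt "0 0 0 0 5 0 0"

```text
time_s: 4.55
eef_pos: [418.4, 91.3, 195.7]
orientation: [-0.662, 0.737, -0.103, 0.092]
force: [-0.5, 0.6, -0.2]
finger_gap: 0.008
```

play_rows --pt "0 0 0 0 0 0 0" --pt "0 0 0 0 0 0 0" --pt "0 0 0 0 0 0 0" --pt "0 0 0 0 0 0 0" --pt "0 0 0 0 0 0 0" --pt "0 0 0 0 0 0 0" --pt "0 0 0 0 0 0 0" --pt "0 0 0 0 0 0 0"

```text
time_s: 5.35
eef_pos: [418.6, 91.2, 194.7]
orientation: [-0.662, 0.737, -0.101, 0.09]
force: [0.2, 0.6, 0.3]
finger_gap: 0.003
```

play_rows --pt "0 0 0 0 0 0 0" --pt "0 0 0 0 0 0 0" --pt "0 0 0 0 0 0 0" --pt "0 0 0 0 0 0 0" --pt "0 0 0 0 0 0 0" --pt "0 0 0 0 0 0 0" --pt "0 0 0 0 0 0 0" --pt "0 0 0 0 0 0 0"

```text
time_s: 6.15
eef_pos: [418.5, 91.3, 194.7]
orientation: [-0.662, 0.737, -0.101, 0.09]
force: [0.1, 1.3, -0.8]
finger_gap: 0.005
```

play_rows --pt "0 0 0 0 0 0 0" --pt "0 0 0 0 0 0 0" --pt "0 0 0 0 0 0 0" --pt "0 0 0 0 0 0 0" --pt "0 0 0 0 0 0 0" --pt "0 0 0 0 0 0 0"

```text
time_s: 6.75
eef_pos: [418.5, 91.3, 194.8]
orientation: [-0.662, 0.737, -0.101, 0.09]
force: [-0.3, -0.1, 0.9]
finger_gap: 0.005
```

```bash
python3 -c "
from h import *
to(H-82*BX+[0,0,-3],15)
c=cam('scene');save(c,'s2',(200,110,380,250),4)
print(proj(c,[H-87*BX+[0,0,-21], H-40*BX+[0,0,102]])-[200,110])
"
```

```text
t 6.75 pos [418.5  91.3 194.8] F [-0.3 -0.1  0.9] gap 0.005 j [ 0.2  -0.64  1.91 -0.08  1.62  1.87]
tool shift m [-0.0014 -0.0898  0.1441] turn [-0.54 -0.11 -0.23]
box-rel hinge x,y,z -207.1 -0.7 111.8
[[92.57127096 95.85416024]
 [88.59981068 69.33306283]]
```

View pics/s2.png

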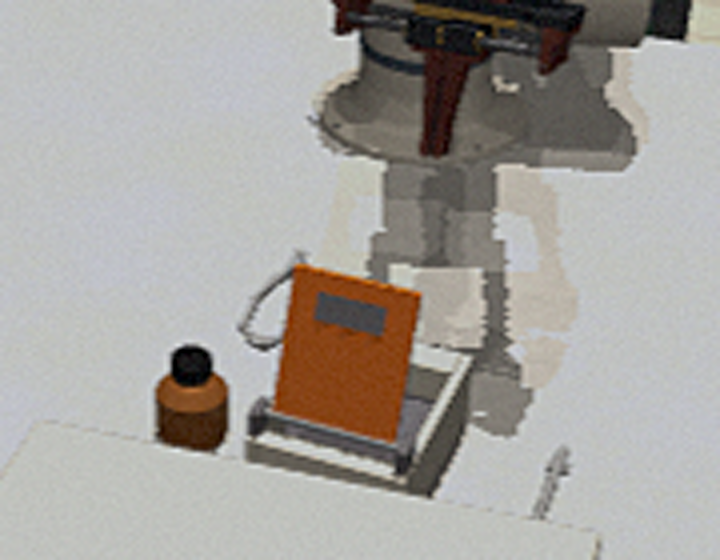

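The picture shows the flap wide open: its free edge is at the predicted (354,277), and the surroundings look untouched. Now the button, with the tool tilted 15°.

play_rows --pt "0 0 -0.022 0.03 0 0 0" --pt "0 0 -0.022 0.03 0 0 0" --pt "0 0 -0.022 0.03 0 0 0" --pt "0 0 -0.018 0.025 0 0 0" --pt "0 0 0 0 0 0 0" --pt "0 0 0 0 0 0 0"

```text
time_s: 7.4
eef_pos: [534.5, 79.3, 106.2]
orientation: [-0.662, 0.737, -0.102, 0.092]
force: [-0.4, 0.5, 0.8]
finger_gap: 0.005
```

```bash
python3 -c "
from h import *
to(H-82*BX+[0,0,-13],15)
w=cam('wrist');save(w,'w2')
print(proj(w,[H-87*BX+[0,0,-21]]))
"
```

```text
t 7.4 pos [534.5  79.3 106.2] F [-0.4  0.5  0.8] gap 0.005 j [ 0.12 -0.31  1.84 -0.06  1.35  1.81]
tool shift m [-0.0007  0.0017  0.0372] turn [-0.81  0.01 -0.22]
box-rel hinge x,y,z -90.5 -0.7 23.2
[[257.89400121 224.70483935]]
```

View pics/w2.png

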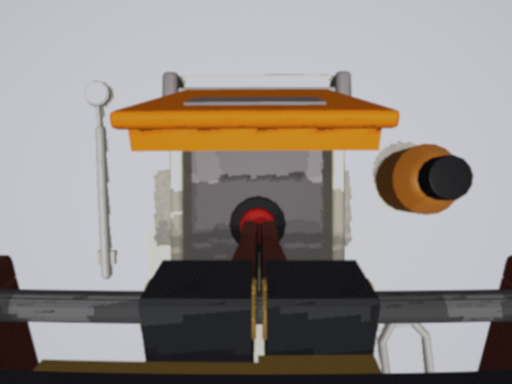

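The red button shows at (258,222), where predicted, just ahead of the fingertips. Next is the descent and a vertical press.

play_rows --pt "0 0 0.001 0.02 0 0 0" --pt "0 0 0.001 0.015 0 0 0" --pt "0 0 0 0 0 0 0" --pt "0 0 0 0 0 0 0"

```text
time_s: 7.85
eef_pos: [542.3, 79.5, 76.3]
orientation: [-0.662, 0.736, -0.104, 0.095]
force: [0.3, -0.3, 0.0]
finger_gap: 0.006
```

play_rows --pt "0 0 0.0008 0.003 0 0 0" --pt "0 0 0.0008 0.003 0 0 0"

```text
time_s: 8.05
eef_pos: [543.1, 79.9, 72.4]
orientation: [-0.662, 0.736, -0.105, 0.097]
force: [-0.4, -0.5, 0.6]
finger_gap: 0.002
```

play_rows --pt "0 0 0.0008 0.003 0 0 0" --pt "0 0 0.0008 0.003 0 0 0" --pt "0 0 0.0008 0.003 0 0 0"

```text
time_s: 8.35
eef_pos: [543.9, 80.0, 63.8]
orientation: [-0.662, 0.736, -0.106, 0.098]
force: [-0.9, 0.1, 1.8]
finger_gap: 0.006
```

play_rows --pt "0 0 0.0008 0.003 0 0 0" --pt "0 0 0.0005 0.002 0 0 0"

```text
time_s: 8.55
eef_pos: [544.0, 80.0, 58.8]
orientation: [-0.662, 0.736, -0.106, 0.098]
force: [-3.9, 1.2, 5.9]
finger_gap: 0.004
```

play_rows --pt "0 0 0.0005 0.002 0 0 0" --pt "0 0 0.0005 0.002 0 0 0"

```text
time_s: 8.75
eef_pos: [544.3, 80.0, 58.4]
orientation: [-0.662, 0.736, -0.106, 0.098]
force: [-12.4, -1.5, 16.5]
finger_gap: 0.005
```

play_rows --pt "0 0 0.001 0.002 0 0 0"

```text
time_s: 8.85
eef_pos: [544.2, 80.0, 58.5]
orientation: [-0.662, 0.736, -0.106, 0.099]
force: [-9.5, -0.7, 13.7]
finger_gap: 0.003
```

The button is fully down: firm stop at 58.4 mm, 6 mm after contact, with over 13 N. Retreating along the tool axis.

play_rows --pt "0 0 0 -0.015 0 0 0" --pt "0 0 0 -0.035 0 0 0" --pt "0 0 0 -0.045 0 0 0" --pt "0 0 0 -0.045 0 0 0" --pt "0 0 0 -0.045 0 0 0" --pt "0 0 0 0 -7 0 0" --pt "0 0 0 0 -7 0 0" --pt "0 0 0 0 0 0 0"

```text
time_s: 9.65
eef_pos: [488.6, 85.3, 244.2]
orientation: [-0.669, 0.743, -0.015, 0.018]
force: [-0.2, -0.3, -0.7]
finger_gap: 0.003
```

```bash
python3 -c "
from h import *
to(H+5*BX+[0,0,147],0)
"
```

```text
t 9.65 pos [488.6  85.3 244.2] F [-0.2 -0.3 -0.7] gap 0.003 j [ 0.11 -0.23  1.5  -0.    1.82  1.78]
tool shift m [ 0.0005 -0.141   0.0208] turn [-2.66  0.34 -0.07]
box-rel hinge x,y,z -136.8 0.5 161.2
```

play_rows --pt "0 0 -0.035 0 -2.6 0.3 0" --pt "0 0 -0.035 0 0 0 0" --pt "0 0 -0.035 0 0 0 0" --pt "0 0 -0.035 0 0 0 0" --pt "0 0 0 0 0 0 0" --pt "0 0 0 0 0 0 0"

```text
time_s: 10.25
eef_pos: [630.0, 70.2, 239.7]
orientation: [-0.669, 0.743, -0.002, 0.001]
force: [0.3, 0.5, -0.4]
finger_gap: 0.007
```

```bash
python3 -c "
from h import *
to(H-8*BX+[0,0,90],0)
"
```

```text
t 10.25 pos [630.   70.2 239.7] F [ 0.3  0.5 -0.4] gap 0.007 j [ 0.06  0.19  1.1  -0.    1.85  1.73]
tool shift m [-0.      0.0137  0.0666] turn [-0.23 -0.1  -0.09]
box-rel hinge x,y,z 5.4 0.1 156.7
```

Down behind the open flap, then close by following the arc.

play_rows --pt "0 0 0 0.033 0 0 0" --pt "0 0 0 0.033 0 0 0" --pt "0 0 0 0 0 0 0" --pt "0 0 0.012 0 0 0 0" --pt "0 0 0 0 0 0 0"

```text
time_s: 10.75
eef_pos: [614.2, 72.5, 177.5]
orientation: [-0.67, 0.743, -0.006, 0.004]
force: [0.5, 0.7, -0.0]
finger_gap: 0.004
```

```bash
python3 -c "
from h import *
to(H-21.6*BX+[0,0,89.6],0)
w=cam('wrist');save(w,'w3')
"
```

```text
t 10.75 pos [614.2  72.5 177.5] F [ 0.5  0.7 -0. ] gap 0.004 j [ 0.06  0.12  1.28 -0.    1.73  1.74]
tool shift m [0.0008 0.0112 0.0048] turn [-0.83 -0.06 -0.01]
box-rel hinge x,y,z -10.5 0.8 94.5
```

View pics/w3.png

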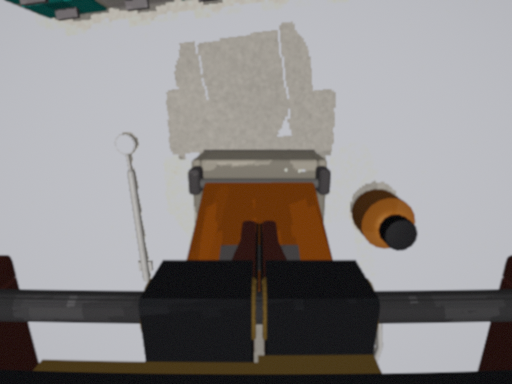

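The view shows the fingertips behind the open flap's outer face, centred on the grey pad at about (258,250).

play_rows --pt "0 0 0.011 0.005 -0.8 0 0" --pt "0 0 0.0086 0.004 0 0 0" --pt "0 0 0.0086 0.004 0 0 0" --pt "0 0 0.0076 0.0057 0 0 0" --pt "0 0 0.0076 0.0057 0 0 0"

```text
time_s: 11.3
eef_pos: [572.1, 77.1, 158.8]
orientation: [-0.67, 0.743, -0.005, 0.005]
force: [2.8, -0.1, -0.6]
finger_gap: 0.004
```

```bash
python3 -c "
from h import *
to(H-66.7*BX+[0,0,56.1],0)
"
```

```text
t 11.3 pos [572.1  77.1 158.8] F [ 2.8 -0.1 -0.6] gap 0.004 j [ 0.08  0.01  1.42 -0.    1.69  1.75]
tool shift m [0.001  0.0141 0.0195] turn [-0.79  0.04 -0.04]
box-rel hinge x,y,z -52.9 1.0 75.8
```

play_rows --pt "0 0 0.0065 0.01 -0.8 0 0" --pt "0 0 0.0065 0.01 0 0 0" --pt "0 0 0.0048 0.0085 0 0 0" --pt "0 0 0.0048 0.0085 0 0 0" --pt "0 0 0.002 0.009 0 0 0"

```text
time_s: 11.8
eef_pos: [545.9, 80.1, 112.5]
orientation: [-0.67, 0.743, -0.0, 0.001]
force: [-0.2, 1.1, 2.1]
finger_gap: 0.007
```

```bash
python3 -c "
from h import *
to(H-84*BX+[0,0,6],0)
"
```

```text
t 11.8 pos [545.9  80.1 112.5] F [-0.2  1.1  2.1] gap 0.007 j [ 0.08 -0.03  1.55  0.    1.62  1.76]
tool shift m [0.0013 0.0048 0.0235] turn [-0.14  0.1  -0.03]
box-rel hinge x,y,z -79.2 1.3 29.5
```

play_rows --pt "0 0 0.002 0.008 0 0 0" --pt "0 0 0.001 0.008 0 0 0" --pt "0 0 0.001 0.006 0 0 0" --pt "0 0 0 0.004 0 0 0"

```text
time_s: 12.2
eef_pos: [541.1, 80.6, 83.1]
orientation: [-0.67, 0.743, 0.0, 0.001]
force: [-0.9, 0.1, 2.2]
finger_gap: 0.008
```

play_rows --pt "0 0 0 0.003 0 0 0" --pt "0 0 0 0.003 0 0 0" --pt "0 0 0 0.002 0 0 0"

```text
time_s: 12.5
eef_pos: [541.5, 80.6, 78.5]
orientation: [-0.67, 0.743, -0.0, 0.001]
force: [-7.1, -0.6, 12.1]
finger_gap: 0.01
```

play_rows --pt "0 0 0 0.003 0 0 0" --pt "0 0 0 0.002 0 0 0"

```text
time_s: 12.7
eef_pos: [541.5, 80.6, 78.6]
orientation: [-0.67, 0.743, -0.001, 0.002]
force: [-4.6, -0.5, 7.6]
finger_gap: 0.008
```

play_rows --pt "0 0 0 -0.005 0 0 0" --pt "0 0 0 -0.015 0 0 0" --pt "0 0 0.02 -0.04 0 0 0" --pt "0 0 0.035 -0.035 0 0 0" --pt "0 0 0.035 -0.02 0 0 0" --pt "0 0 0.035 0 0 0 0" --pt "0 0 0 0 0 0 0" --pt "0 0 0 0 0 0 0"

```text
time_s: 13.5
eef_pos: [413.5, 93.5, 202.5]
orientation: [-0.669, 0.743, -0.002, 0.004]
force: [-0.2, -0.2, 0.1]
finger_gap: 0.001
```

play_rows --pt "0 0 0 0 0 0 0" --pt "0 0 0 0 0 0 0" --pt "0 0 0 0 0 0 0" --pt "0 0 0 0 0 0 0" --pt "0 0 0 0 0 0 0" --pt "0 0 0 0 0 0 0" --pt "0 0 0 0 0 0 0" --pt "0 0 0 0 0 0 0"

```text
time_s: 14.3
eef_pos: [415.8, 92.9, 200.0]
orientation: [-0.669, 0.744, -0.0, 0.001]
force: [-0.0, -0.4, -0.2]
finger_gap: 0.008
```

play_rows --pt "0 0 0 0 0 0 0" --pt "0 0 0 0 0 0 0" --pt "0 0 0 0 0 0 0" --pt "0 0 0 0 0 0 0" --pt "0 0 0 0 0 0 0" --pt "0 0 0 0 0 0 0" --pt "0 0 0 0 0 0 0" --pt "0 0 0 0 0 0 0"

```text
time_s: 15.1
eef_pos: [415.7, 92.9, 200.3]
orientation: [-0.669, 0.743, -0.0, 0.002]
force: [0.6, -0.3, -0.0]
finger_gap: 0.005
```

```bash
python3 -c "
from h import *
to(H,0)
c=cam('scene');save(c,'s3',(200,110,380,250),4)
print((proj(c,[H-110*BX+b*BY+[0,0,3] for b in (-46,46)])-[200,110])*4)
"
```

```text
t 15.1 pos [415.7  92.9 200.3] F [ 0.6 -0.3 -0. ] gap 0.005 j [ 0.14 -0.39  1.7   0.    1.82  1.82]
tool shift m [ 0.0003 -0.2097  0.1179] turn [-0.17  0.11 -0.16]
box-rel hinge x,y,z -210.1 0.7 117.3
[[324.38734554 326.10594528]
 [441.47421612 354.9859455 ]]
```

View pics/s3.png

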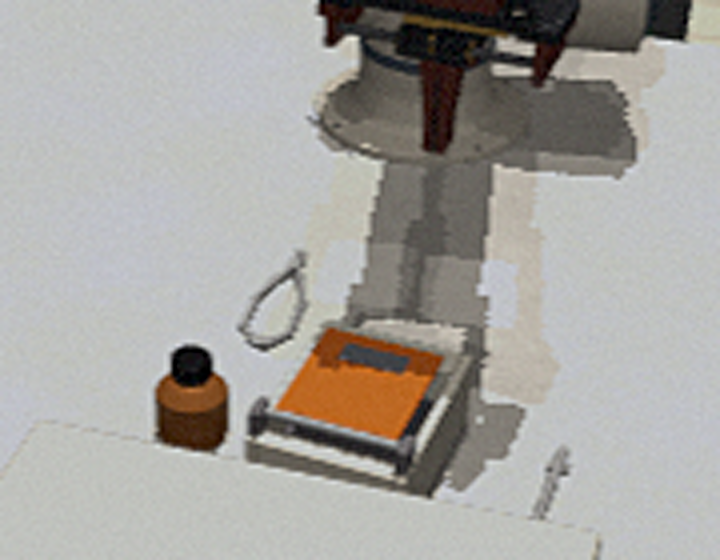

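The flap is shut and level 2.4 s after release: its free-edge corners are at (324,326) and (441,355), as predicted for latched. The arm is clear and the bottle, mirror and needle holder are in place, so I'm handing in.

```bash
python3 -c "
from h import *
print(env.finish_job())"
```

```text
the job is handed in; nothing more can be done
None
```

The curing box is reset, and I handed the job in at about 15 s of the 51 s allowed.

- **Opening:** I pressed the flap on its thumb pad to the inward stop (fingertips at z = 78.4 mm, 17.7 N) and let go. The scene picture then showed it wide open, with the free edge where predicted.
- **Button:** I pressed it down about 6 mm to a firm stop (z = 58.4 mm, up to 16.5 N). Another push moved it no further.
- **Closing:** I pushed the flap shut from behind, down to the same inward stop (z = 78.5 mm, 12 N), and released it.

In the last picture, about 2.4 s after release, the flap was level with its corners where a latched flap should be. The arm was clear and reading no contact force. The bottle, needle holder and mirror looked unmoved by eye; I did not re-measure them. I did not look again at the case stack or the pusher mount, but the arm stayed well clear of both.

No check failed. The fingertips drifted about 8 mm sideways on the first approach to the pad, which I corrected before touching anything. The stop presses also showed up to about 12 N of sideways force, well under the limits.

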